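Pair power supplies with network devices by size

TASK

Complete the four kit trays: put each of the four loose black power supplies into the tray of its device, the smallest supply with the smallest device, the next with the next, up to the largest with the largest. Set each one down without dropping it, in the middle of the tray's empty bay, flat with its label up and its length running across the tray, and let go of it. Leave the roll of tape and the screw pot among them where they are.

Things in the scene. Friction and masses are not known exactly. Their poses are not given: they have to be found in the camera images.
- psu_tiny: The smallest of the four power supplies: a black oblong brick with a paper label on top, 58 long x 30 wide x 22 high mm, lying flat on the bench. Origin at the centre of its underside; x along its length, y across its width, z up (label side). It can be gripped across its width. 50 to 100 g.
- psu_small: The second smallest of the four power supplies: a black oblong brick with a paper label on top, 74 long x 36 wide x 26 high mm, lying flat on the bench. Origin at the centre of its underside; x along its length, y across its width, z up (label side). It can be gripped across its width. 95 to 185 g.
- psu_medium: The second largest of the four power supplies: a black oblong brick with a paper label on top, 90 long x 42 wide x 30 high mm, lying flat on the bench. Origin at the centre of its underside; x along its length, y across its width, z up (label side). It can be gripped across its width. 160 to 310 g.
- psu_large: The largest of the four power supplies: a black oblong brick with a paper label on top, 108 long x 50 wide x 34 high mm, lying flat on the bench. Origin at the centre of its underside; x along its length, y across its width, z up (label side). It can be gripped across its width. 250 to 480 g.
- tray_converter: Grey tray fixed to the bench, 244 x 145 mm: lips 8 mm high, floor 3 mm. Far bay (+x) holds the smallest device, a bare-metal media converter 58 x 46 x 22 mm, fixed, its middle at x = +120 mm. Near bay (robot side) empty, 104 (x) x 137 (y) mm inside. Origin under the empty bay's middle, at bench level; x from there to the device, y across the tray, z up.
- tray_switch: Grey tray fixed to the bench, 244 x 145 mm: lips 8 mm high, floor 3 mm. Far bay (+x) holds the second smallest device, a white network switch 76 x 72 x 26 mm, fixed, its middle at x = +120 mm. Near bay (robot side) empty, 104 (x) x 137 (y) mm inside. Origin under the empty bay's middle, at bench level; x from there to the device, y across the tray, z up.
- tray_router: Grey tray fixed to the bench, 244 x 145 mm: lips 8 mm high, floor 3 mm. Far bay (+x) holds the second largest device, a white wireless router 96 x 100 x 28 mm (37 high with folded aerials), fixed, its middle at x = +120 mm. Near bay (robot side) empty, 104 (x) x 137 (y) mm inside. Origin under the empty bay's middle, at bench level; x from there to the device, y across the tray, z up.
- tray_recorder: Grey tray fixed to the bench, 244 x 145 mm: lips 8 mm high, floor 3 mm. Far bay (+x) holds the largest device, a white metal video recorder 118 x 128 x 36 mm, fixed, its middle at x = +120 mm. Near bay (robot side) empty, 104 (x) x 137 (y) mm inside. Origin under the empty bay's middle, at bench level; x from there to the device, y across the tray, z up.
- tape_roll: Yellow roll of tape lying flat, 62 mm outer diameter, 19 mm high, to be left alone. Origin at the centre of its underside.
- screw_pot: White screw pot with a red cap, 48 mm diameter, 44 mm high, standing, to be left alone. Origin at the centre of its underside.
Not all that is in view belongs to the job. What is shaped like the psu_medium but green or red is not meant.

How it is judged (in metres and radians):
At the end, for the whole second after the job is handed in: Each supply at rest in the bay of its device: centre within 15 mm of the bay middle both ways, flat, label up (tilt < 0.1 rad, underside < 7 mm above the bench), length across the tray within 0.25 rad; tape roll and screw pot moved < 20 mm (x of psu_tiny in the frame of tray_converter between -0.015 and 0.015 m and y of psu_tiny in the frame of tray_converter between -0.015 and 0.015 m and z of psu_tiny in the frame of tray_converter below 0.007 m and angle between each of psu_tiny, psu_small, psu_medium, psu_large's own z axis and vertical below 0.1 rad and angle between the x axis of psu_tiny and the y axis of tray_converter, either way round below 0.25 rad and linear speed of each of psu_tiny, psu_small, psu_medium, psu_large below 0.02 m/s and angular speed of each of psu_tiny, psu_small, psu_medium, psu_large below 0.2 rad/s and x of psu_small in the frame of tray_switch between -0.015 and 0.015 m and y of psu_small in the frame of tray_switch between -0.015 and 0.015 m and z of psu_small in the frame of tray_switch below 0.007 m and angle between the x axis of psu_small and the y axis of tray_switch, either way round below 0.25 rad and x of psu_medium in the frame of tray_router between -0.015 and 0.015 m and y of psu_medium in the frame of tray_router between -0.015 and 0.015 m and z of psu_medium in the frame of tray_router below 0.007 m and angle between the x axis of psu_medium and the y axis of tray_router, either way round below 0.25 rad and x of psu_large in the frame of tray_recorder between -0.015 and 0.015 m and y of psu_large in the frame of tray_recorder between -0.015 and 0.015 m and z of psu_large in the frame of tray_recorder below 0.007 m and angle between the x axis of psu_large and the y axis of tray_recorder, either way round below 0.25 rad and distance of each of tape_roll, screw_pot from where it was at the start of the episode below 0.02 m); the robot touches nothing.
It fails at once if a supply dropped or thrown: moving faster than 0.7 m/s while the fingers do not hold it ((linear speed of psu_tiny above 0.7 m/s and contact force between the fingers and psu_tiny below 0.3 N) or (linear speed of psu_small above 0.7 m/s and contact force between the fingers and psu_small below 0.3 N) or (linear speed of psu_medium above 0.7 m/s and contact force between the fingers and psu_medium below 0.3 N) or (linear speed of psu_large above 0.7 m/s and contact force between the fingers and psu_large below 0.3 N)).
It fails at once if tape_roll pushed more than 20 mm from its place, or tipped over (distance of tape_roll from where it was at the start of the episode above 0.02 m or angle between tape_roll's own z axis and vertical above 0.5 rad).
It fails at once if screw_pot pushed more than 20 mm from its place, or tipped over (distance of screw_pot from where it was at the start of the episode above 0.02 m or angle between screw_pot's own z axis and vertical above 0.5 rad).
It also fails if it takes over 112 s, if anything falls off the work surface, if the arm or the gripper's body presses on something with over 40 N, if the wrist force passes 120 N, or if a joint passes its speed limit or range.

ROBOT

A 6-joint arm with a two-finger parallel gripper is mounted at the origin on the work surface. World frame = base frame: x ahead of the robot, y to its left, z up, the work surface at z = 0. Lengths are in mm, angles in rad, forces in N, time in s.
With the tool pointing down it reaches from about 350 to 1000 mm from the base axis. Payload 7.1 kg.
Tool frame: the origin (TCP) lies between the finger pads; the fingertips stand 14 mm ahead of it and the grasp point (between the pads) lies 5 mm behind it; z points along the fingers, x is the direction in which the jaws open and shut, and the axes are right-handed (so a half turn about z gives the same grasp; the last joint's range is limited). The gripper opens to 85 mm and grips with 20 to 120 N. Pads are 22 mm wide; open, the fingers measure 114 mm over their backs; the gripper's body (76 mm by 85 mm) begins 54 mm behind the grasp point. The pads swing forward as they close: fully open they stand 13 mm farther back than shut.
Start: joints at [1.088, 0.423, 1.63, -0, 1.089, -0.019], TCP at [279.561, 558.973, 245.319] pointing down, gripper open.
Joint ranges: [-3, 3], [-0.9, 2.11], [0.09, 2.58], [-1.31, 4.45], [0.11, 2.69], [-2.54, 2.54]. Speed limits (rad/s): [2.39, 2.39, 3.01, 3.14, 3.14, 3.14].

INTERFACE

Orientations are given as a 3x3 rotation matrix whose columns are the frame's x, y, z axes.
In Python, from plant import readout, cams, order, spotter gives the robot as it stands. The module is installed in compiled form; this text tells all that it offers.
- The arm moves only by the tool send_rows, never from a script. Its argument "commands" is a list of rows, each an object with "translation": the shift along the tool's x, y, z in units of 0.25 m (1.0 is 0.25 m), a list of three; "twist": the turn, a rotation vector about the tool's x, y, z in units of pi rad (1.0 is pi rad), a list of three. In form: [{"translation": [tx, ty, tz], "twist": [rx, ry, rz]}, ...]. A call has 1 to 12 rows; each row is the pose to reach, as a shift and turn from the pose commanded when the call began, along the tool's axes at that moment, turning the shorter way round; what a row does not reach only later rows make up. A row lasts 1/8 s, in which the tool goes at most 62.5 mm and 10.7 degrees, less where a joint would pass 70% of its speed; a pose out of reach is approached as far as the arm can. A call with a number of a shift or a turn outside -1 to 1 is refused whole. A call with a gripper value outside its range is refused whole. "grip" is the opening, from 0 (shut) to 1 (fully open), set as the call begins (left out, the last holds). The fingers move at their own pace and stop on an object; "newtons" is the grip in N (left out, the last holds). Time passes only in rows, so rows that repeat a pose let the fingers close. It gives the time, the measured TCP pose, the force and the opening at its end, in the units of the state.
- readout.state(): the state, without advancing time (a new reading comes with each control period).
- cams.grab_frame(name): name is "scene" or "top" or "wrist"; returns a dict with "image" (384x512x3 uint8, red, green, blue), "K" (3x3 intrinsics, pixels), "position" and "attitude" of the camera in the world. Camera axes: x right, y up, looking along -z (the intrinsics and any distortion apply to the point x, -y, -z); pixel columns grow to the right and rows downward; lengths in mm; the calibration is good to about 2 mm. The wrist camera is an equidistant fisheye: a pixel r from the principal point sees the ray r / f radians off the axis. A picture is of the moment at which its call begins. There is no depth.
- order.finish_job(): hands the job in, once; it reports no verdict.
Trained networks look in a picture, given as the dict that the camera call returned (one of the last four; its "shot" number tells which), for a name from the list of things; names that differ only in an ending like _2 or _b are one class to them, and where a whole thing is asked for, a point or a joint stands for the part that bears it (a point fixed in the world has none). Each returns a list of dicts, best first, with "p" (0 to 1); they miss things now and then, are a little off and sometimes report something else, mostly with a low value. They report only what shows in the picture. A call takes as long as a camera call. They do not tell look-alikes from the thing itself.
- spotter.find_in(picture, name): "bbox" ([left, top, right, bottom] in pixels, round what is visible of it).
- spotter.spot_point(picture, name): "pixel" ([column, row] in pixels: a listed point, or the origin of a listed thing).
The state is a dict: "time": time; "qpos": joint angles; "dq": joint speeds; "tau": joint torques, N m; "tcp_pos": TCP position; "tcp_rot": TCP orientation; "wrist_force": force on the tool from outside, world axes, zero at the start; "moment": the same for the moment, N m; "opening": finger opening in mm.
Only numpy, scipy, OpenCV 4.12 (cv2) and the standard library are available. Lean on these libraries where they do the work, as an engineer would, in place of code of your own. Each camera call takes 0.05 s, during which the arm holds its last target. There are 200 camera calls.

## Working session

There is one attempt and no reset: what is moved stays moved. The work goes in short steps, Python scripts to look and compute and a tool call to move; the robot and the scene stay as the last step left them, time stands still between calls to the robot, and variables do not carry over. Pictures are saved under pics/ and viewed, about 12 in all and at most 16, crops included, and the job is handed in when it is done.

Besides the shell and the picture viewer there is one more tool, called after "Request:" as name(argument=value, ...), one argument or row to a line, values as JSON. send_rows: Moves the arm, as the interface text tells. Its arguments: {"type":"object","properties":{"commands":{"type":"array"},"grip":{"type":"number"},"newtons":{"type":"number"}},"required":["commands"]}

```bash
mkdir -p pics
cat > h.py <<'E'
import numpy as np, cv2
from plant import readout, cams, order, spotter
def ray(f,px):
    K=np.array(f["K"]);R=np.array(f["attitude"]);x=(px[0]-K[0,2])/K[0,0];y=(px[1]-K[1,2])/K[1,1]
    return R@np.array([x,-y,-1.0])
def at(f,px,z):
    p=np.array(f["position"]);d=ray(f,px);return p+d*(z-p[2])/d[2]
def save(f,n,box=None,s=1):
    im=f["image"][:,:,::-1]
    if box: im=im[box[1]:box[3],box[0]:box[2]]
    cv2.imwrite(f"pics/{n}.png",cv2.resize(im,None,fx=s,fy=s,interpolation=cv2.INTER_CUBIC))
E
python3 - <<'E'
from h import *
t=cams.grab_frame("top");s=cams.grab_frame("scene")
save(t,"t0",s=1.5);save(s,"s0",s=1.5)
print(t["K"],t["position"],t["attitude"])
H=dict(psu_tiny=0,psu_small=0,psu_medium=0,psu_large=0,tray_converter=0,tray_switch=0,tray_router=0,tray_recorder=0,tape_roll=0,screw_pot=0)
for n in H:
    for d in spotter.spot_point(t,n)[:3]: print(n,round(d["p"],2),np.round(d["pixel"],1),at(t,d["pixel"],0).round())
E
```

```text
[[455.48870509   0.         259.71415392]
 [  0.         455.48870509 189.75262614]
 [  0.           0.           1.        ]] [ 294.97411193  -89.25460676 1528.32748478] [[-0.01216397  0.99420789 -0.10678351]
 [-0.99979907 -0.01039122  0.01714207]
 [ 0.01593317  0.10697057  0.99413451]]
psu_tiny 0.75 [186.5 184.3] [480. 131.   0.]
psu_tiny 0.62 [258.3 189.3] [ 461. -111.    0.]
psu_small 0.73 [121.7 196.3] [442. 348.   0.]
psu_medium 0.91 [320.5 197.2] [ 432. -321.    0.]
psu_medium 0.79 [356.3 250.7] [ 251. -436.    0.]
psu_medium 0.62 [358.7 191.7] [ 449. -451.    0.]
psu_large 0.84 [193.5 184.2] [480. 107.   0.]
psu_large 0.31 [251.3 142.3] [622. -89.   0.]
tray_converter 0.64 [198.8 140.1] [631.  90.   0.]
tray_switch 0.74 [252.4 140.8] [627. -93.   0.]
tray_router 0.87 [302.  134.8] [ 647. -263.    0.]
tray_router 0.67 [289.1 196.3] [ 436. -214.    0.]
tray_recorder 0.97 [144.5 135.8] [648. 274.   0.]
tape_roll 0.57 [289.9 194.5] [ 442. -217.    0.]
screw_pot 0.69 [225.8 191.7] [454.  -1.   0.]
```

View pics/t0.png

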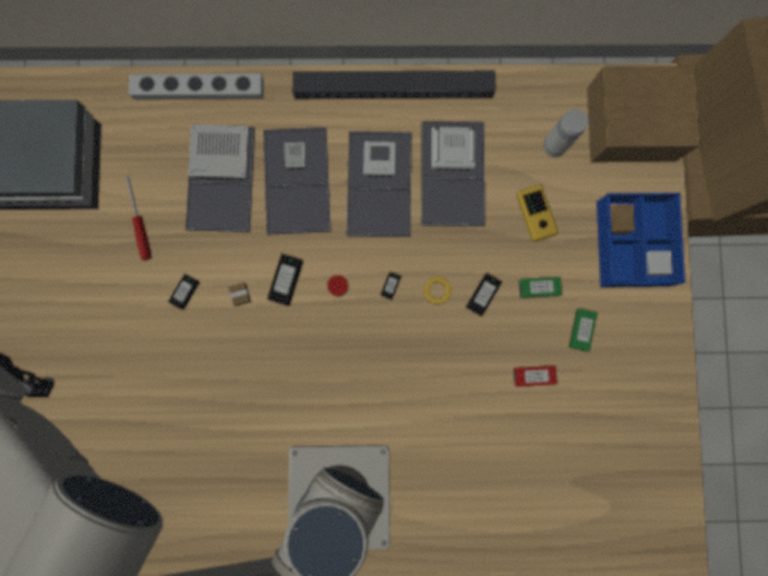

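View pics/s0.png

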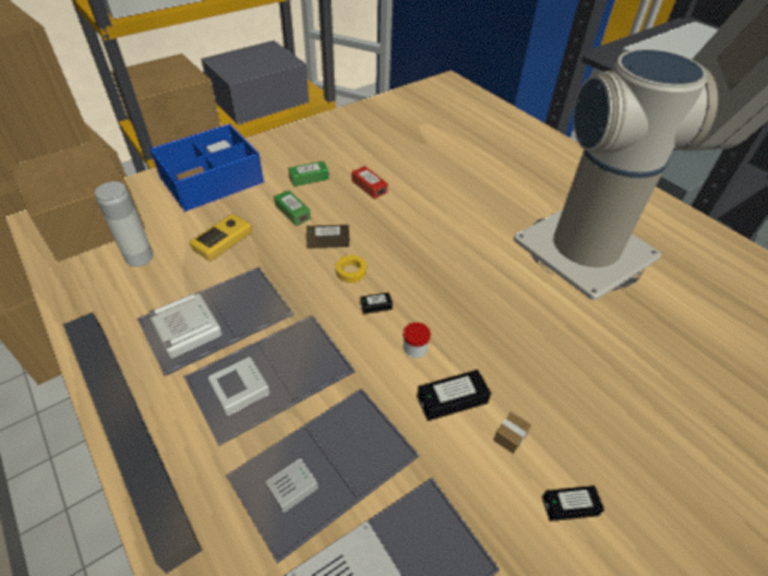

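Top view, in 1.5x pixels: psu_small (183,291), psu_large (285,279), pot (338,285), psu_tiny (391,285), tape (437,290) and psu_medium (484,294). Trays from left to right are recorder, converter, switch and router. Next I'll fit poses by matching projected box outlines to the segmented masks.

```bash
cat >> h.py <<'E'
from scipy.optimize import minimize
def proj(f,P):
    K=np.array(f["K"]);R=np.array(f["attitude"]);c=(np.atleast_2d(P)-np.array(f["position"]))@R
    return np.c_[K[0,0]*c[:,0]/-c[:,2]+K[0,2], K[1,1]*-c[:,1]/-c[:,2]+K[1,2]]
def corners(x,y,a,L,W,z0,z1):
    R=np.array([[np.cos(a),-np.sin(a)],[np.sin(a),np.cos(a)]])
    q=np.array([[sx*L/2,sy*W/2] for sx in(1,-1) for sy in(1,-1)])@R.T+[x,y]
    return np.r_[np.c_[q,np.full(4,z0)],np.c_[q,np.full(4,z1)]]
def fit(f,mask,px,L,W,z1,a0=None):
    """pose of a box whose silhouette is the mask component(hull) near px"""
    n,lab=cv2.connectedComponents(mask.astype(np.uint8))
    r,c=np.nonzero(lab); i=np.argmin((c-px[0])**2+(r-px[1])**2); m=lab==lab[r[i],c[i]]
    pts=np.argwhere(m)[:,::-1].astype(np.int32); h=cv2.convexHull(pts)
    M=np.zeros(m.shape,np.uint8); cv2.fillConvexPoly(M,h,1); S=8
    g=np.float32(M); g=cv2.GaussianBlur(g,(0,0),0.7)
    u0,v0,w,hh=cv2.boundingRect(h); u0-=6;v0-=6;w+=12;hh+=12; g=g[v0:v0+hh,u0:u0+w]
    def cost(p):
        q=proj(f,corners(*p[:2],p[2]/50,L,W,0,z1)); k=cv2.convexHull(((q-[u0,v0]+.5)*S).astype(np.float32))
        A=np.zeros((hh*S,w*S),np.float32); cv2.fillConvexPoly(A,np.round(k*16).astype(np.int32),1.,shift=4)
        A=cv2.resize(A,(w,hh),interpolation=cv2.INTER_AREA); A=cv2.GaussianBlur(A,(0,0),0.7)
        return float(((A-g)**2).sum())
    ctr=at(f,M.nonzero()[1::-1] and (np.argwhere(M)[:,1].mean(),np.argwhere(M)[:,0].mean()),z1/2)
    best=None
    for a in ([a0] if a0 is not None else np.arange(0,np.pi,np.pi/8)):
        s=minimize(cost,[ctr[0],ctr[1],a*50],method="Nelder-Mead",options=dict(initial_simplex=[[ctr[0]+dx,ctr[1]+dy,a*50+da] for dx,dy,da in((0,0,0),(8,0,0),(0,8,0),(0,0,8))]))
        if best is None or s.fun<best.fun: best=s
    x,y,a=best.x; return round(x,1),round(y,1),round((a/50+np.pi/2)%np.pi-np.pi/2,3),round(best.fun,1),int(M.sum())
DIM=dict(tiny=(58,30,22),small=(74,36,26),medium=(90,42,30),large=(108,50,34))
E
cat > m.py <<'E'
from h import *
t=cams.grab_frame("top");im=t["image"].astype(int);mx=im.max(2);mn=im.min(2)
for p in [(122,180),(190,170),(260,192),(200,140),(250,200)]: print(p,im[p[1],p[0]])
psu=mx<75
for n,p in dict(small=(118,194),large=(187,182),tiny=(258,189),medium=(325,197)).items(): print(n,fit(t,psu,p,*DIM[n]))
tray=(mx-mn<32)&(mx<125)
for n,p in dict(recorder=(147,138),converter=(184,135),switch=(240,138),router=(289,130)).items():
    # whole tray 244 x 145, centre shifted +? along x from bay
    print(n,fit(t,tray,p,244,145,8,0))
E
python3 m.py
```

```text
(122, 180) [142 122  93]
(190, 170) [54 47 39]
(260, 192) [117 117 113]
(200, 140) [71 70 74]
(250, 200) [125 106  79]
small (np.float64(418.2), np.float64(411.9), np.float64(0.427), np.float64(0.4), 2)
large (np.float64(471.4), np.float64(116.8), np.float64(-0.304), np.float64(8.7), 517)
tiny (np.float64(436.0), np.float64(-59.1), np.float64(-0.36), np.float64(0.2), 1)
medium (np.float64(435.1), np.float64(-323.9), np.float64(-0.562), np.float64(7.3), 347)
recorder (np.float64(702.9), np.float64(265.5), np.float64(-0.066), np.float64(501.9), 2549)
converter (np.float64(701.3), np.float64(94.8), np.float64(0.043), np.float64(36.0), 3157)
switch (np.float64(692.7), np.float64(-93.6), np.float64(-0.026), np.float64(17.8), 3077)
router (np.float64(714.7), np.float64(-261.9), np.float64(-0.026), np.float64(27.5), 3072)
```

```bash
cat > m.py <<'E'
from h import *
t=cams.grab_frame("top");im=t["image"].astype(int);mx=im.max(2);mn=im.min(2)
clean=lambda m,k:(cv2.morphologyEx(m.astype(np.uint8),cv2.MORPH_CLOSE,np.ones((k,k))))
def big(m,a):
    n,l,s,_=cv2.connectedComponentsWithStats(m); return np.isin(l,[i for i in range(1,n) if s[i,4]>a])
psu=big(clean(mx<82,3),30)
for n,p in dict(small=(118,194),large=(187,182),tiny=(258,189),medium=(325,197)).items(): print(n,*fit(t,psu,p,*DIM[n]))
tray=big(clean(mx-mn<26,3),300)
for n,p in dict(recorder=(147,138),converter=(184,135),switch=(240,138),router=(289,130)).items():
    x,y,a,c,A=fit(t,tray,p,244,145,8,0)
    print(n,x,y,a,c,A,"bay",x-66*np.cos(a),y-66*np.sin(a))
for n in ("scene",):
    f=cams.grab_frame(n)
    for k in ("tray_recorder","tray_converter","tray_switch","tray_router"): print(k,[at(f,d["pixel"],3).round() for d in spotter.spot_point(f,k)[:1]])
v=t["image"].copy(); v[psu]=[255,0,0]; v[tray]=[0,200,0]
cv2.imwrite("pics/mask.png",v[70:230,90:360,::-1].repeat(2,0).repeat(2,1))
E
python3 m.py
```

```text
small 448.0 341.7 -0.526 5.7 275
large 471.8 117.1 -0.294 5.5 529
tiny 456.8 -116.3 -0.376 2.7 156
medium 435.1 -323.5 -0.562 3.8 362
recorder 708.1 268.0 -0.039 19.1 3143 bay 642.1501866383599 270.5733475406215
converter 700.5 94.0 0.034 16.0 3087 bay 634.5381443252176 91.75643231901121
switch 692.1 -93.7 -0.031 13.1 3047 bay 626.1317104603986 -91.65432768525433
router 714.3 -262.6 -0.012 4.0 2973 bay 648.3047519429763 -261.80801900786315
tray_recorder [array([653., 267.,   3.])]
tray_converter [array([636.,  88.,   3.])]
tray_switch [array([631., -91.,   3.])]
tray_router [array([ 653., -266.,    3.])]
```

View pics/mask.png

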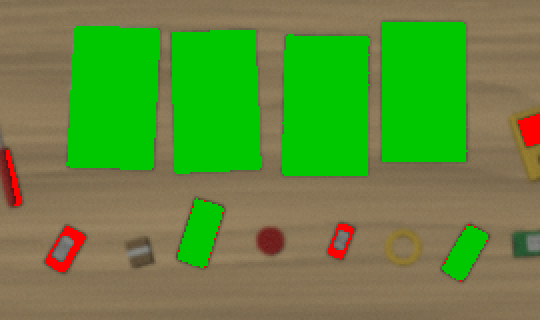

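```bash
cat >> h.py <<'E'
from scipy.spatial.transform import Rotation as Ro
def go(*targets,start=None):
    """targets (x,y,z,theta): print translation/twist from current pose (tool down)"""
    s=readout.state();p=np.array(s["tcp_pos"]);R=np.array(s["tcp_rot"])
    print("t",s["time"],"p",p.round(1),"theta",np.arctan2(R[1,0],R[0,0]).round(3),"tilt",R[:,2].round(3),"open",s["opening"],"q",np.round(s["qpos"],2),"F",np.round(s["wrist_force"],1))
    if start: p=np.array(start[:3]);th=start[3];R=np.array([[np.cos(th),np.sin(th),0],[np.sin(th),-np.cos(th),0],[0,0,-1]])
    for x,y,z,th in targets:
        G=np.array([[np.cos(th),np.sin(th),0],[np.sin(th),-np.cos(th),0],[0,0,-1]])
        print((x,y,z,round(th,3)),"->",(R.T@(np.array([x,y,z])-p)/250).round(4).tolist(),(Ro.from_matrix(R.T@G).as_rotvec()/np.pi).round(4).tolist())
E
python3 -c "
from h import *
go((448,342,150,1.045),(448,342,150,1.045-np.pi))"
```

```text
t 0.95 p [279.6 559.  245.3] theta 1.107 tilt [-0.  0. -1.] open 85.305146504142 q [ 1.09  0.42  1.63  0.    1.09 -0.02] F [-0.4 -0.3 -0.3]
(448, 342, 150, 1.045) -> [-0.4748, 0.9909, 0.3813] [-0.0, -0.0, 0.0197]
(448, 342, 150, -2.097) -> [-0.4748, 0.9909, 0.3813] [0.0, -0.0, -0.9803]
```

Request:
send_rows(
  commands=[
    {"translation": [-0.12,0.25,0.1],"twist": [0,0,0.01]},
    {"translation": [-0.24,0.5,0.2],"twist": [0,0,0.015]},
    {"translation": [-0.36,0.75,0.3],"twist": [0,0,0.02]},
    {"translation": [-0.44,0.92,0.35],"twist": [0,0,0.02]},
    {"translation": [-0.475,0.99,0.38],"twist": [0,0,0.02]},
    {"translation": [-0.475,0.99,0.38],"twist": [0,0,0.02]},
    {"translation": [-0.475,0.99,0.38],"twist": [0,0,0.02]},
    {"translation": [-0.475,0.99,0.38],"twist": [0,0,0.02]},
  ],
  grip=1.0,
  newtons=60,
)

```text
time: 1.95
tcp_pos: [447.4, 343.2, 150.8]
tcp_rot: [[0.501, 0.865, 0.001], [0.865, -0.501, 0.001], [0.001, 0.0, -1.0]]
wrist_force: [-0.5, -0.3, 0.0]
opening: 85.5
```

Run:
```python
from h import *
f=cams.grab_frame("wrist");save(f,"w0",s=1.3)
go((448,342,18,1.045))
print(f["K"],f["position"],np.round(f["attitude"],3))
```

```text
t 2.0 p [447.4 343.2 150.9] theta 1.046 tilt [ 0.001  0.001 -1.   ] open 85.66668496793626 q [ 0.63  0.46  1.83  0.    0.85 -0.41] F [ 0.3 -0.5 -0.5]
(448, 342, 18, 1.045) -> [-0.0036, 0.0045, 0.5314] [0.0001, -0.0003, 0.0003]
[[297.31863964   0.         250.79230898]
 [  0.         297.31863964 193.42895822]
 [  0.           0.           1.        ]] [385.33357789 377.95103017 278.83229473] [[ 0.501 -0.831 -0.243]
 [ 0.865  0.481  0.14 ]
 [ 0.    -0.281  0.96 ]]
```

View pics/w0.png

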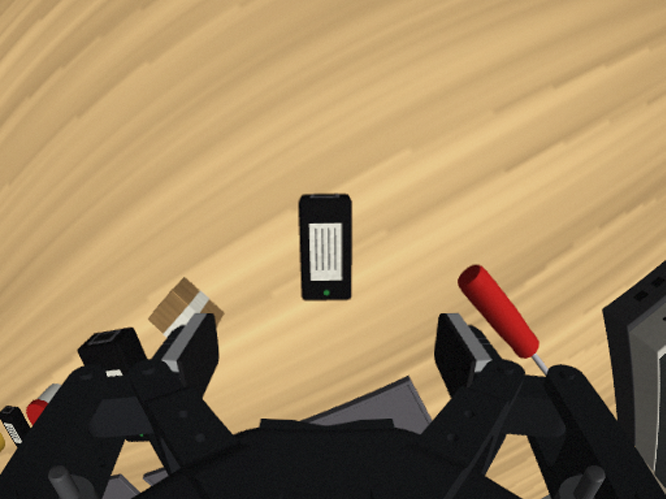

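PSU_small sits at (325,247) in the 1.3x wrist view, aligned with the jaws and clear of its neighbours. I'll turn that pixel into a position.

```bash
cat >> h.py <<'E'
def wat(f,px,z):
    K=np.array(f["K"]);d=np.array([(px[0]-K[0,2])/K[0,0],(px[1]-K[1,2])/K[1,1]]);r=np.hypot(*d)
    s=np.sinc(r/np.pi);v=np.array(f["attitude"])@np.array([d[0]*s,-d[1]*s,-np.cos(r)])
    p=np.array(f["position"]);return (p+v*(z-p[2])/v[2]).round(1)
def wpsu(n,near):
    """wrist view: outline of the top of dark brick nearest the expected xy -> centre, yaw (approx)"""
    f=cams.grab_frame("wrist");H=DIM[n][2];m=(f["image"].max(2)<70).astype(np.uint8)
    k,l,s,c=cv2.connectedComponentsWithStats(m)
    best=min((i for i in range(1,k) if s[i,4]>400),key=lambda i:np.hypot(*(wat(f,c[i],H)-[*near,H])[:2]))
    h=cv2.convexHull(np.argwhere(l==best)[:,::-1].astype(np.int32))[:,0]
    P=np.array([wat(f,q,H)[:2] for q in h],np.float32);r=cv2.minAreaRect(P);b=cv2.boxPoints(r)
    e=max((b[1]-b[0],b[2]-b[1]),key=np.linalg.norm)
    print(n,"centre",np.round(r[0],1),"size",np.round(r[1],1),"yaw",round((np.arctan2(e[1],e[0])+np.pi/2)%np.pi-np.pi/2,3)); return f
E
python3 - <<'E'
from h import *
f=wpsu("small",(448,342))
for p in ((300,195),(350,195),(300,299),(351,299)): print(wat(f,(p[0]/1.3,p[1]/1.3),26))
E
```

```text
small centre [447.3 341.2] size [34.  74.2] yaw -0.508
[407.1 345.6  26. ]
[423.6 374.1  26. ]
[470.5 307.3  26. ]
[488.7 338.7  26. ]
```

Request:
send_rows(
  commands=[
    {"translation": [-0.006,0.004,0.15],"twist": [0,0,-0.003]},
    {"translation": [-0.006,0.004,0.32],"twist": [0,0,-0.003]},
    {"translation": [-0.006,0.004,0.45],"twist": [0,0,-0.003]},
    {"translation": [-0.006,0.004,0.51],"twist": [0,0,-0.003]},
    {"translation": [-0.006,0.004,0.535],"twist": [0,0,-0.003]},
    {"translation": [-0.006,0.004,0.535],"twist": [0,0,-0.003]},
  ],
)

```text
time: 2.8
tcp_pos: [448.2, 340.7, 17.1]
tcp_rot: [[0.494, 0.869, 0.001], [0.869, -0.494, 0.001], [0.001, 0.0, -1.0]]
wrist_force: [0.5, -0.1, 0.4]
opening: 85.3
```

Request:
send_rows(
  commands=[
    {"translation": [0,0,0],"twist": [0,0,0]},
    {"translation": [0,0,0],"twist": [0,0,0]},
    {"translation": [0,0,0],"twist": [0,0,0]},
    {"translation": [0,0,0],"twist": [0,0,0]},
    {"translation": [0,0,0],"twist": [0,0,0]},
    {"translation": [0,0,0],"twist": [0,0,0]},
  ],
  grip=0,
)

```text
time: 3.55
tcp_pos: [448.4, 340.6, 17.4]
tcp_rot: [[0.495, 0.869, 0.001], [0.869, -0.495, 0.001], [0.001, 0.001, -1.0]]
wrist_force: [-0.4, -0.2, 5.3]
opening: 35.0
```

Run:
```python
from h import *
go((447,341,130,1.055),(520,150,130,0.5),(626,-92,130,-0.03))
```

```text
t 3.55 p [448.4 340.6  17.4] theta 1.054 tilt [ 0.001  0.001 -1.   ] open 34.96354411470554 q [ 0.63  0.68  1.86 -0.    0.59 -0.43] F [-0.4 -0.2  5.3]
(447, 341, 130, 1.055) -> [-0.0007, -0.0055, -0.4503] [0.0002, -0.0004, -0.0005]
(520, 150, 130, 0.5) -> [-0.5204, 0.6261, -0.4506] [0.0001, -0.0004, 0.1762]
(626, -92, 130, -0.03) -> [-1.1521, 1.4733, -0.4508] [-0.0, -0.0004, 0.3449]
```

Request:
send_rows(
  commands=[
    {"translation": [0,0,-0.08],"twist": [0,0,0]},
    {"translation": [0,0,-0.22],"twist": [0,0,0.01]},
    {"translation": [-0.04,0.05,-0.36],"twist": [0,0,0.03]},
    {"translation": [-0.12,0.14,-0.44],"twist": [0,0,0.06]},
    {"translation": [-0.22,0.26,-0.45],"twist": [0,0,0.09]},
    {"translation": [-0.32,0.38,-0.45],"twist": [0,0,0.12]},
    {"translation": [-0.42,0.5,-0.45],"twist": [0,0,0.15]},
    {"translation": [-0.52,0.625,-0.45],"twist": [0,0,0.176]},
  ],
)

```text
time: 4.55
tcp_pos: [519.8, 148.8, 130.3]
tcp_rot: [[0.879, 0.478, 0.001], [0.478, -0.879, 0.0], [0.001, 0.0, -1.0]]
wrist_force: [0.8, 1.1, -1.1]
opening: 34.8
```

Run:
```python
from h import *
go((626,-92,130,-0.03),start=(520,150,130,0.5))
```

```text
t 4.55 p [519.8 148.8 130.3] theta 0.498 tilt [ 0.001  0.    -1.   ] open 34.81066333603409 q [ 0.26  0.47  1.89  0.    0.78 -0.24] F [ 0.8  1.1 -1.1]
(626, -92, 130, -0.03) -> [-0.092, 1.0528, 0.0] [0.0, 0.0, 0.1687]
```

Request:
send_rows(
  commands=[
    {"translation": [-0.01,0.12,0],"twist": [0,0,0.02]},
    {"translation": [-0.03,0.3,0],"twist": [0,0,0.05]},
    {"translation": [-0.05,0.5,0],"twist": [0,0,0.09]},
    {"translation": [-0.07,0.7,0],"twist": [0,0,0.13]},
    {"translation": [-0.085,0.88,0],"twist": [0,0,0.16]},
    {"translation": [-0.092,0.98,0],"twist": [0,0,0.169]},
    {"translation": [-0.092,1.0,0],"twist": [0,0,0.169]},
    {"translation": [-0.092,1.0,0],"twist": [0,0,0.169]},
  ],
)

```text
time: 5.55
tcp_pos: [618.8, -79.7, 129.2]
tcp_rot: [[1.0, -0.029, -0.001], [-0.029, -1.0, 0.0], [-0.001, -0.0, -1.0]]
wrist_force: [-0.3, 0.3, -1.1]
opening: 34.5
```

Run:
```python
from h import *
f=cams.grab_frame("wrist");save(f,"w1",s=1.3)
go((627,-91.5,21,-0.03))
```

```text
t 5.6 p [618.6 -79.3 129.1] theta -0.029 tilt [-0.001  0.    -1.   ] open 34.70319355595717 q [-0.15  0.57  1.7   0.    0.87 -0.12] F [ 0.9 -1.4 -1.5]
(627, -91.5, 21, -0.03) -> [0.0352, 0.0481, 0.4324] [-0.0001, 0.0003, 0.0004]
```

View pics/w1.png

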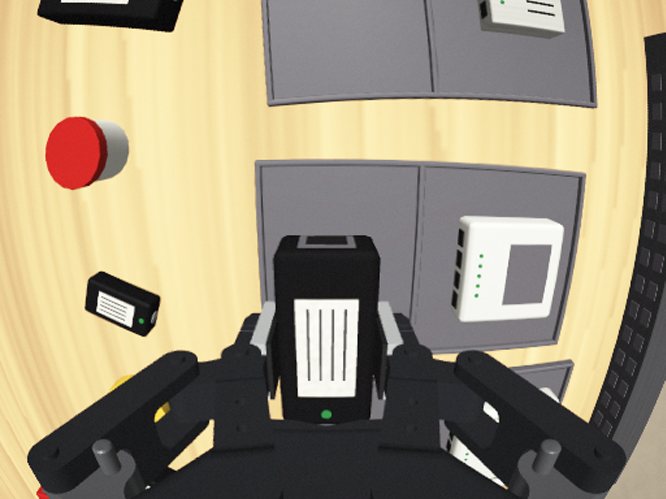

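The view shows psu_small held square between the pads over the switch tray. The tray corners are at (256,161), (585,174) and (556,345), and its divider is at (418,167).

Run:
```python
from h import *
f=cams.grab_frame("wrist")
for p in ((256,161),(585,174),(556,345),(419,166),(269,105),(596,107)): print(p,wat(f,(p[0]/1.3,p[1]/1.3),8))
a=-.031;R=np.array([[np.cos(a),-np.sin(a)],[np.sin(a),np.cos(a)]])
print("expect switch",[(R@c+[626,-91.7]).round() for c in ((-56,72.5),(188,72.5),(188,-72.5),(56,72.5))])
```

```text
(256, 161) [574.5 -19.6   8. ]
(585, 174) [814.8 -26.4   8. ]
(556, 345) [ 811.4 -170.2    8. ]
(419, 166) [680.3 -25.4   8. ]
(269, 105) [584.5  16.3   8. ]
(596, 107) [824.4  25.8   8. ]
expect switch [array([572., -17.]), array([816., -25.]), array([ 812., -170.]), array([684., -21.])]
```

Request:
send_rows(
  commands=[
    {"translation": [0.02,0.03,0.1],"twist": [0,0,0]},
    {"translation": [0.032,0.05,0.25],"twist": [0,0,0]},
    {"translation": [0.032,0.05,0.35],"twist": [0,0,0]},
    {"translation": [0.032,0.05,0.4],"twist": [0,0,0]},
    {"translation": [0.032,0.05,0.42],"twist": [0,0,0]},
    {"translation": [0.032,0.05,0.429],"twist": [0,0,0]},
    {"translation": [0.032,0.05,0.434],"twist": [0,0,0]},
    {"translation": [0.032,0.05,0.434],"twist": [0,0,0]},
  ],
)

```text
time: 6.65
tcp_pos: [627.2, -93.2, 21.2]
tcp_rot: [[1.0, -0.03, 0.001], [-0.03, -1.0, -0.0], [0.001, 0.0, -1.0]]
wrist_force: [-0.6, 0.3, -1.5]
opening: 34.8
```

Request:
send_rows(
  commands=[
    {"translation": [0,0,0.004],"twist": [0,0,0]},
    {"translation": [0,0,0.006],"twist": [0,0,0]},
    {"translation": [0,0,0.006],"twist": [0,0,0]},
  ],
)

```text
time: 7.02
tcp_pos: [627.3, -93.2, 20.4]
tcp_rot: [[1.0, -0.03, 0.001], [-0.03, -1.0, -0.0], [0.001, 0.0, -1.0]]
wrist_force: [-1.9, 0.2, 8.6]
opening: 35.1
```

Request:
send_rows(
  commands=[
    {"translation": [0,0,0],"twist": [0,0,0]},
    {"translation": [0,0,0],"twist": [0,0,0]},
    {"translation": [0,0,0],"twist": [0,0,0]},
    {"translation": [0,0,0],"twist": [0,0,0]},
  ],
  grip=0.62,
)

```text
time: 7.52
tcp_pos: [626.8, -93.1, 18.9]
tcp_rot: [[1.0, -0.03, -0.0], [-0.03, -1.0, 0.0], [-0.0, -0.0, -1.0]]
wrist_force: [1.0, -0.5, 0.5]
opening: 53.0
```

Run:
```python
from h import *
go((627,-93,130,-.03),(542,-105,130,0.58),start=(627.3,-93.2,20.4,-.03))
go((457,-116,130,1.195),(457,-116,17,1.195),start=(542,-105,130,0.58))
```

```text
t 7.525 p [626.8 -93.1  18.9] theta -0.03 tilt [-0.  0. -1.] open 52.992903963316365 q [-0.17  0.74  1.7  -0.    0.7  -0.14] F [ 1.  -0.5  0.5]
(627, -93, 130, -0.03) -> [-0.0012, -0.0008, -0.4384] [0.0, 0.0, 0.0]
(542, -105, 130, 0.58) -> [-0.3396, 0.0574, -0.4384] [0.0, 0.0, -0.1942]
t 7.525 p [626.8 -93.1  18.9] theta -0.03 tilt [-0.  0. -1.] open 52.992903963316365 q [-0.17  0.74  1.7  -0.    0.7  -0.14] F [ 1.  -0.5  0.5]
(457, -116, 130, 1.195) -> [-0.3085, -0.1495, 0.0] [0.0, 0.0, -0.1958]
(457, -116, 17, 1.195) -> [-0.3085, -0.1495, 0.452] [0.0, 0.0, -0.1958]
```

Request:
send_rows(
  commands=[
    {"translation": [0,0,-0.08],"twist": [0,0,0]},
    {"translation": [0,0,-0.25],"twist": [0,0,0]},
    {"translation": [-0.05,0.01,-0.39],"twist": [0,0,-0.04]},
    {"translation": [-0.17,0.03,-0.4],"twist": [0,0,-0.09]},
    {"translation": [-0.3,0.05,-0.4],"twist": [0,0,-0.15]},
    {"translation": [-0.43,0.075,-0.4],"twist": [0,0,-0.21]},
    {"translation": [-0.55,0.095,-0.4],"twist": [0,0,-0.27]},
    {"translation": [-0.64,0.11,-0.4],"twist": [0,0,-0.33]},
    {"translation": [-0.677,0.112,-0.4],"twist": [0,0,-0.38]},
    {"translation": [-0.677,0.112,-0.4],"twist": [0,0,-0.39]},
    {"translation": [-0.677,0.112,-0.4],"twist": [0,0,-0.39]},
  ],
)

```text
time: 8.9
tcp_pos: [457.9, -116.1, 119.8]
tcp_rot: [[0.369, 0.929, 0.002], [0.929, -0.369, -0.0], [0.0, 0.002, -1.0]]
wrist_force: [-0.6, 0.5, 0.3]
opening: 53.0
```

Run:
```python
from h import *
f=wpsu("tiny",(457,-116));save(f,"w2",s=1.3)
go((457,-116,17,1.195))
```

```text
tiny centre [ 456.1 -117.3] size [28.9 59. ] yaw -0.394
t 8.95 p [ 457.8 -116.1  119.6] theta 1.193 tilt [ 0.001 -0.    -1.   ] open 52.8431844632191 q [-0.27  0.41  2.04  0.    0.69 -1.47] F [-0.2 -0.2 -0.7]
(457, -116, 17, 1.195) -> [-0.0009, -0.0038, 0.4106] [0.0005, -0.0001, -0.0007]
```

View pics/w2.png

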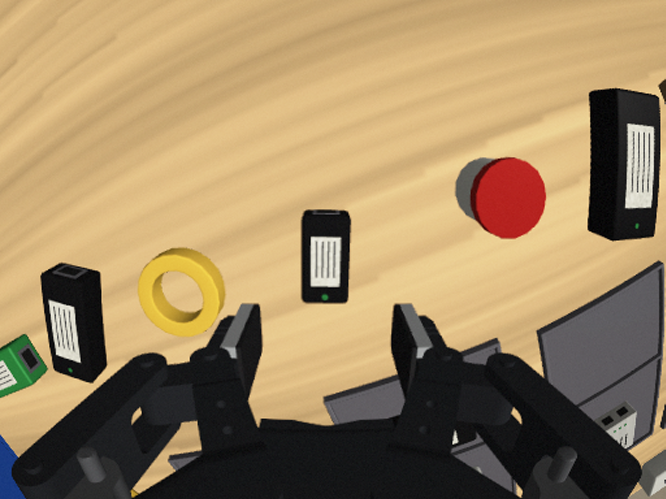

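psu_tiny is centred at (325,256) and aligned. Tape (181,292) and pot (500,197) stand clear of the half-open fingers. Descending to grip.

Request:
send_rows(
  commands=[
    {"translation": [-0.006,-0.004,0.12],"twist": [0,0,0.004]},
    {"translation": [-0.006,-0.004,0.27],"twist": [0,0,0.004]},
    {"translation": [-0.006,-0.004,0.36],"twist": [0,0,0.004]},
    {"translation": [-0.006,-0.004,0.4],"twist": [0,0,0.004]},
    {"translation": [-0.006,-0.004,0.41],"twist": [0,0,0.004]},
    {"translation": [-0.006,-0.004,0.41],"twist": [0,0,0.004]},
  ],
)

```text
time: 9.7
tcp_pos: [455.9, -117.1, 17.1]
tcp_rot: [[0.379, 0.925, 0.001], [0.925, -0.379, -0.0], [0.0, 0.001, -1.0]]
wrist_force: [-0.3, -0.6, -0.2]
opening: 53.5
```

Request:
send_rows(
  commands=[
    {"translation": [0,0,0],"twist": [0,0,0]},
    {"translation": [0,0,0],"twist": [0,0,0]},
    {"translation": [0,0,0],"twist": [0,0,0]},
    {"translation": [0,0,0],"twist": [0,0,0]},
    {"translation": [0,0,0],"twist": [0,0,0]},
  ],
  grip=0,
  newtons=50,
)

```text
time: 10.32
tcp_pos: [456.0, -117.2, 17.5]
tcp_rot: [[0.379, 0.925, 0.002], [0.925, -0.379, -0.0], [0.0, 0.002, -1.0]]
wrist_force: [-0.5, 0.1, 4.2]
opening: 28.5
```

Run:
```python
from h import *
go((530,0,130,0.7),(635,92,130,0.034))
go((635,92,130,0.034),start=(530,0,130,0.7))
```

```text
t 10.325 p [ 456.  -117.2   17.5] theta 1.182 tilt [ 0.002 -0.    -1.   ] open 28.483785557970577 q [-0.28  0.61  2.07  0.    0.46 -1.46] F [-0.5  0.1  4.2]
(530, 0, 130, 0.7) -> [0.546, 0.0972, -0.4497] [0.0005, -0.0002, 0.1535]
(635, 92, 130, 0.034) -> [1.0457, 0.3465, -0.4493] [0.0004, -0.0003, 0.3655]
t 10.325 p [ 456.  -117.2   17.5] theta 1.182 tilt [ 0.002 -0.    -1.   ] open 28.483785557970577 q [-0.28  0.61  2.07  0.    0.46 -1.46] F [-0.5  0.1  4.2]
(635, 92, 130, 0.034) -> [0.5583, -0.0109, 0.0] [0.0, 0.0, 0.212]
```

Request:
send_rows(
  commands=[
    {"translation": [0,0,-0.08],"twist": [0,0,0]},
    {"translation": [0,0,-0.24],"twist": [0,0,0]},
    {"translation": [0.06,0.02,-0.38],"twist": [0,0,0.02]},
    {"translation": [0.17,0.06,-0.45],"twist": [0,0,0.06]},
    {"translation": [0.31,0.1,-0.45],"twist": [0,0,0.11]},
    {"translation": [0.46,0.15,-0.45],"twist": [0,0,0.16]},
    {"translation": [0.61,0.2,-0.45],"twist": [0,0,0.21]},
    {"translation": [0.75,0.25,-0.45],"twist": [0,0,0.265]},
    {"translation": [0.87,0.29,-0.45],"twist": [0,0,0.315]},
    {"translation": [0.96,0.32,-0.45],"twist": [0,0,0.355]},
    {"translation": [0.99,0.335,-0.45],"twist": [0,0,0.366]},
    {"translation": [0.99,0.335,-0.45],"twist": [0,0,0.366]},
  ],
)

```text
time: 11.82
tcp_pos: [626.8, 80.8, 129.3]
tcp_rot: [[0.999, 0.034, 0.0], [0.034, -0.999, 0.0], [0.0, -0.0, -1.0]]
wrist_force: [0.6, -0.3, -1.2]
opening: 28.8
```

Run:
```python
from h import *
f=cams.grab_frame("wrist");save(f,"w3",s=1.3)
go((635,92,21,0.034))
```

```text
t 11.875 p [626.3  80.4 129.2] theta 0.034 tilt [-0. -0. -1.] open 28.89325691478281 q [ 0.11  0.58  1.68 -0.    0.88  0.08] F [-0.1  0.3 -0.8]
(635, 92, 21, 0.034) -> [0.0364, -0.0453, 0.4328] [0.0, 0.0001, -0.0001]
```

View pics/w3.png

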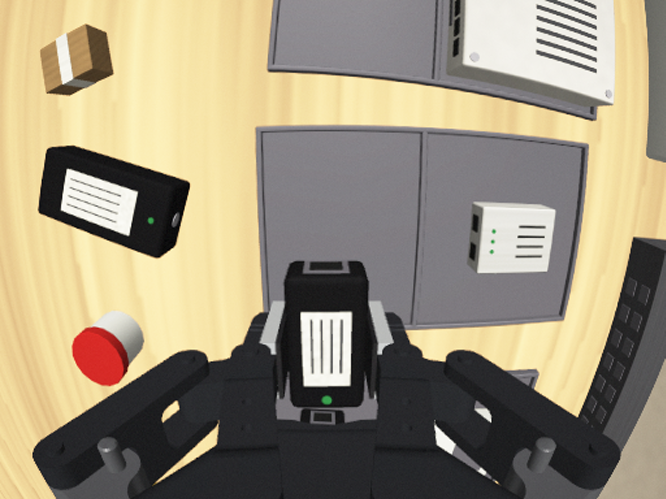

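psu_tiny is held square over the converter tray (corners (257,128), (588,145), (564,319)). The recorder tray corners are (269,69) and (596,119).

Run:
```python
from h import *
f=cams.grab_frame("wrist")
for p in ((257,128),(588,145),(564,319),(422,131),(269,69),(596,119)): print(p,wat(f,(p[0]/1.3,p[1]/1.3),8))
for n,a,o in (("conv",.034,(634.5,91.8)),("rec",-.039,(643,270.6))):
  R=np.array([[np.cos(a),-np.sin(a)],[np.sin(a),np.cos(a)]])
  print(n,[(R@c+o).round() for c in ((-56,72.5),(188,72.5),(188,-72.5),(56,72.5),(-56,-72.5))])
```

```text
(257, 128) [578.9 158.7   8. ]
(588, 145) [819.3 167.7   8. ]
(564, 319) [825.4  26.2   8. ]
(422, 131) [685.2 161.1   8. ]
(269, 69) [585.5 197.5   8. ]
(596, 119) [825.9 188.9   8. ]
conv [array([576., 162.]), array([820., 171.]), array([825.,  26.]), array([688., 166.]), array([581.,  17.])]
rec [array([590., 345.]), array([834., 336.]), array([828., 191.]), array([702., 341.]), array([584., 200.])]
```

Request:
send_rows(
  commands=[
    {"translation": [0.02,-0.03,0.1],"twist": [0,0,0]},
    {"translation": [0.035,-0.046,0.25],"twist": [0,0,0]},
    {"translation": [0.035,-0.046,0.35],"twist": [0,0,0]},
    {"translation": [0.035,-0.046,0.4],"twist": [0,0,0]},
    {"translation": [0.035,-0.046,0.42],"twist": [0,0,0]},
    {"translation": [0.035,-0.046,0.43],"twist": [0,0,0]},
    {"translation": [0.035,-0.046,0.434],"twist": [0,0,0]},
    {"translation": [0.035,-0.046,0.438],"twist": [0,0,0]},
    {"translation": [0.035,-0.046,0.438],"twist": [0,0,0]},
  ],
)

```text
time: 13.05
tcp_pos: [635.5, 92.2, 20.5]
tcp_rot: [[0.999, 0.033, 0.001], [0.033, -0.999, 0.0], [0.001, -0.0, -1.0]]
wrist_force: [-0.8, -0.3, 5.6]
opening: 29.1
```

Request:
send_rows(
  commands=[
    {"translation": [0,0,0],"twist": [0,0,0]},
    {"translation": [0,0,0],"twist": [0,0,0]},
    {"translation": [0,0,0],"twist": [0,0,0]},
    {"translation": [0,0,-0.03],"twist": [0,0,0]},
    {"translation": [0,0,-0.12],"twist": [0,0,0]},
    {"translation": [0,0,-0.24],"twist": [0,0,0]},
  ],
  grip=0.55,
)

```text
time: 13.8
tcp_pos: [634.9, 92.1, 81.0]
tcp_rot: [[0.999, 0.033, -0.0], [0.033, -0.999, -0.0], [-0.0, 0.0, -1.0]]
wrist_force: [0.8, 1.3, 0.3]
opening: 47.1
```

Request:
send_rows(
  commands=[
    {"translation": [-0.06,-0.01,-0.16],"twist": [0,0,-0.03]},
    {"translation": [-0.18,-0.03,-0.2],"twist": [0,0,-0.08]},
    {"translation": [-0.3,-0.05,-0.2],"twist": [0,0,-0.14]},
    {"translation": [-0.42,-0.075,-0.2],"twist": [0,0,-0.2]},
    {"translation": [-0.53,-0.1,-0.2],"twist": [0,0,-0.26]},
    {"translation": [-0.62,-0.115,-0.2],"twist": [0,0,-0.32]},
    {"translation": [-0.65,-0.122,-0.2],"twist": [0,0,-0.375]},
    {"translation": [-0.65,-0.122,-0.2],"twist": [0,0,-0.396]},
    {"translation": [-0.65,-0.122,-0.2],"twist": [0,0,-0.396]},
    {"translation": [-0.65,-0.122,-0.2],"twist": [0,0,-0.396]},
  ],
  grip=1.0,
  newtons=90,
)

```text
time: 15.05
tcp_pos: [472.0, 117.4, 130.4]
tcp_rot: [[0.291, 0.957, 0.001], [0.957, -0.291, 0.0], [0.001, 0.001, -1.0]]
wrist_force: [-0.6, 0.2, -0.3]
opening: 85.3
```

Run:
```python
from h import *
f=wpsu("large",(472,117));save(f,"w4",s=1.3)
go((472,117,20,1.277))
```

```text
large centre [470.9 116.5] size [ 48.6 107.6] yaw -0.298
t 15.1 p [471.9 117.4 130.1] theta 1.275 tilt [ 0.001  0.    -1.   ] open 85.23395941174465 q [ 0.22  0.4   2.01 -0.    0.73 -1.06] F [ 0.  -0.4  0.1]
(472, 117, 20, 1.277) -> [-0.0016, 0.0003, 0.4406] [0.0003, -0.0001, -0.0005]
```

View pics/w4.png

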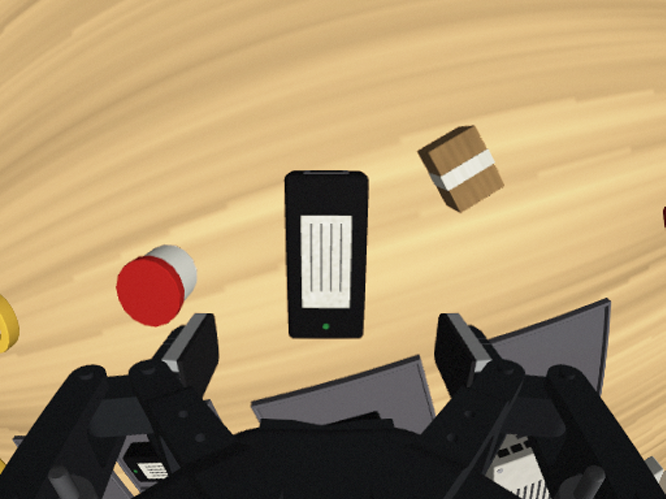

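psu_large is centred at (325,255) and aligned; pot (165,285) and cardboard cube (460,168) are clear of the fingers.

Request:
send_rows(
  commands=[
    {"translation": [-0.005,-0.003,0.12],"twist": [0,0,0.001]},
    {"translation": [-0.005,-0.003,0.28],"twist": [0,0,0.001]},
    {"translation": [-0.005,-0.003,0.38],"twist": [0,0,0.001]},
    {"translation": [-0.005,-0.003,0.425],"twist": [0,0,0.001]},
    {"translation": [-0.005,-0.003,0.44],"twist": [0,0,0.001]},
    {"translation": [-0.005,-0.003,0.44],"twist": [0,0,0.001]},
  ],
)

```text
time: 15.85
tcp_pos: [471.0, 116.4, 20.1]
tcp_rot: [[0.293, 0.956, 0.001], [0.956, -0.293, 0.0], [0.0, 0.001, -1.0]]
wrist_force: [0.3, -0.6, 0.2]
opening: 85.3
```

Request:
send_rows(
  commands=[
    {"translation": [0,0,0],"twist": [0,0,0]},
    {"translation": [0,0,0],"twist": [0,0,0]},
    {"translation": [0,0,0],"twist": [0,0,0]},
    {"translation": [0,0,0],"twist": [0,0,0]},
    {"translation": [0,0,0],"twist": [0,0,0]},
    {"translation": [0,0,-0.03],"twist": [0,0,0]},
    {"translation": [0,0,-0.03],"twist": [0,0,0]},
  ],
  grip=0,
  newtons=90,
)

```text
time: 16.73
tcp_pos: [470.8, 116.4, 27.6]
tcp_rot: [[0.293, 0.956, 0.001], [0.956, -0.293, 0.0], [0.0, 0.001, -1.0]]
wrist_force: [-0.1, -0.8, -3.0]
opening: 48.5
```

Run:
```python
from h import *
go((642,270,130,-0.039))
```

```text
t 16.725 p [470.8 116.4  27.6] theta 1.274 tilt [ 0.001  0.    -1.   ] open 48.49052355302584 q [ 0.22  0.6   2.04 -0.    0.5  -1.06] F [-0.1 -0.8 -3. ]
(642, 270, 130, -0.039) -> [0.7882, 0.4752, -0.4088] [0.0001, -0.0003, 0.4178]
```

Request:
send_rows(
  commands=[
    {"translation": [0,0,-0.08],"twist": [0,0,0]},
    {"translation": [0,0,-0.22],"twist": [0,0,0.01]},
    {"translation": [0.04,0.03,-0.35],"twist": [0,0,0.03]},
    {"translation": [0.12,0.07,-0.41],"twist": [0,0,0.07]},
    {"translation": [0.22,0.13,-0.41],"twist": [0,0,0.12]},
    {"translation": [0.33,0.2,-0.41],"twist": [0,0,0.17]},
    {"translation": [0.44,0.265,-0.41],"twist": [0,0,0.225]},
    {"translation": [0.55,0.33,-0.41],"twist": [0,0,0.28]},
    {"translation": [0.65,0.39,-0.41],"twist": [0,0,0.335]},
    {"translation": [0.73,0.44,-0.41],"twist": [0,0,0.38]},
    {"translation": [0.775,0.467,-0.41],"twist": [0,0,0.41]},
    {"translation": [0.788,0.475,-0.41],"twist": [0,0,0.418]},
  ],
)

```text
time: 18.23
tcp_pos: [641.6, 270.2, 128.8]
tcp_rot: [[0.999, -0.04, -0.001], [-0.04, -0.999, -0.0], [-0.001, 0.0, -1.0]]
wrist_force: [-0.5, -0.5, -3.0]
opening: 48.7
```

Request:
send_rows(
  commands=[
    {"translation": [0,0,0.02],"twist": [0,0,0]},
    {"translation": [0,0,0.04],"twist": [0,0,0]},
  ],
)

```text
time: 18.48
tcp_pos: [641.0, 269.4, 118.9]
tcp_rot: [[0.999, -0.039, -0.001], [-0.039, -0.999, -0.001], [-0.001, 0.001, -1.0]]
wrist_force: [0.5, 0.2, -2.7]
opening: 48.7
```

Run:
```python
from h import *
f=cams.grab_frame("wrist");save(f,"w5",s=1.3)
go((642,270,24,-0.039))
```

```text
t 18.525 p [640.7 269.2 118.2] theta -0.039 tilt [-0.002 -0.001 -1.   ] open 48.3885152849794 q [ 0.38  0.67  1.53 -0.    0.94  0.42] F [-0.7  0.5 -3.4]
(642, 270, 24, -0.039) -> [0.0058, -0.0037, 0.3768] [0.0003, 0.0006, -0.0]
```

View pics/w5.png

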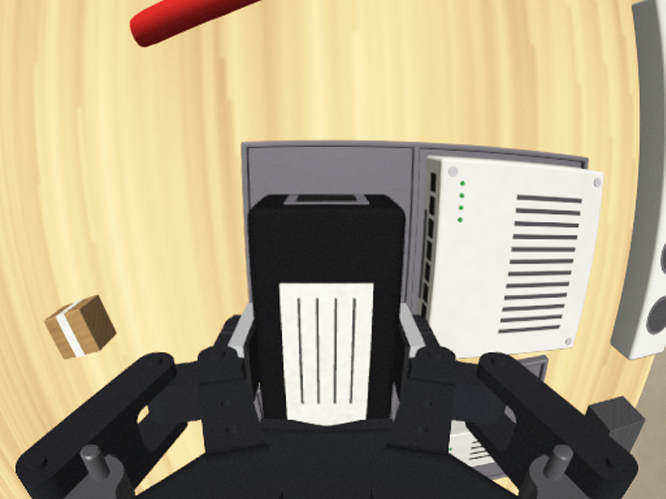

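psu_large is held square over the recorder bay. The tray's left corners are (243,143) and (588,158), and the divider is at (416,147).

Run:
```python
from h import *
f=cams.grab_frame("wrist")
for p in ((243,143),(588,158),(416,147)): print(p,wat(f,(p[0]/1.3,p[1]/1.3),8))
```

```text
(243, 143) [591.6 341.5   8. ]
(588, 158) [830.8 332.6   8. ]
(416, 147) [698.4 335.    8. ]
```

Request:
send_rows(
  commands=[
    {"translation": [0.005,0,0.08],"twist": [0,0,0]},
    {"translation": [0.005,0,0.2],"twist": [0,0,0]},
    {"translation": [0.005,0,0.3],"twist": [0,0,0]},
    {"translation": [0.005,0,0.35],"twist": [0,0,0]},
    {"translation": [0.005,0,0.37],"twist": [0,0,0]},
    {"translation": [0.005,0,0.377],"twist": [0,0,0]},
    {"translation": [0.005,0,0.381],"twist": [0,0,0]},
    {"translation": [0.005,0,0.381],"twist": [0,0,0]},
  ],
)

```text
time: 19.58
tcp_pos: [643.4, 270.1, 25.1]
tcp_rot: [[0.999, -0.04, 0.001], [-0.04, -0.999, 0.0], [0.001, -0.0, -1.0]]
wrist_force: [-0.0, -0.7, -3.0]
opening: 48.3
```

Request:
send_rows(
  commands=[
    {"translation": [-0.003,0.003,0.004],"twist": [0,0,0]},
    {"translation": [-0.003,0.003,0.008],"twist": [0,0,0]},
    {"translation": [-0.003,0.003,0.01],"twist": [0,0,0]},
    {"translation": [-0.003,0.003,0.01],"twist": [0,0,0]},
  ],
)

```text
time: 20.08
tcp_pos: [642.5, 269.2, 23.7]
tcp_rot: [[0.999, -0.04, 0.001], [-0.04, -0.999, 0.0], [0.001, -0.0, -1.0]]
wrist_force: [-3.9, -2.2, 9.9]
opening: 48.6
```

Request:
send_rows(
  commands=[
    {"translation": [0,0,0],"twist": [0,0,0]},
    {"translation": [0,0,0],"twist": [0,0,0]},
    {"translation": [0,0,0],"twist": [0,0,0]},
    {"translation": [0,0,-0.03],"twist": [0,0,0]},
    {"translation": [0,0,-0.12],"twist": [0,0,0]},
    {"translation": [0,0,-0.3],"twist": [0,0,0]},
    {"translation": [0,0,-0.42],"twist": [0,0,0]},
  ],
  grip=0.74,
)

```text
time: 20.95
tcp_pos: [643.3, 269.6, 130.7]
tcp_rot: [[0.999, -0.04, 0.003], [-0.04, -0.999, 0.001], [0.003, -0.001, -1.0]]
wrist_force: [-0.1, 0.3, 0.1]
opening: 63.0
```

Request:
send_rows(
  commands=[
    {"translation": [-0.03,0.1,0],"twist": [0,0,-0.02]},
    {"translation": [-0.09,0.28,0],"twist": [0,0,-0.05]},
    {"translation": [-0.16,0.5,0],"twist": [0,0,-0.08]},
    {"translation": [-0.23,0.73,0],"twist": [0,0,-0.11]},
    {"translation": [-0.3,0.95,0],"twist": [0,0,-0.14]},
  ],
  grip=0.8,
)

```text
time: 21.58
tcp_pos: [557.8, 33.3, 128.7]
tcp_rot: [[0.92, 0.393, 0.003], [0.393, -0.92, -0.0], [0.002, 0.001, -1.0]]
wrist_force: [0.4, -0.4, 1.1]
opening: 68.5
```

Run:
```python
from h import *
go((500,-160,130,0.7),(435,-323.5,130,1.009))
go((435,-323.5,130,1.009),start=(500,-160,130,0.7))
```

```text
t 21.575 p [557.8  33.3 128.7] theta 0.404 tilt [ 0.003 -0.    -1.   ] open 68.48938723366012 q [ 0.04  0.49  1.85 -0.    0.8  -0.37] F [ 0.4 -0.4  1.1]
(500, -160, 130, 0.7) -> [-0.5162, 0.6202, -0.006] [0.0004, -0.0007, -0.0943]
(435, -323.5, 130, 1.009) -> [-1.0122, 1.1195, -0.0066] [0.0005, -0.0006, -0.1927]
t 21.575 p [557.8  33.3 128.7] theta 0.404 tilt [ 0.003 -0.    -1.   ] open 68.48938723366012 q [ 0.04  0.49  1.85 -0.    0.8  -0.37] F [ 0.4 -0.4  1.1]
(435, -323.5, 130, 1.009) -> [-0.6202, 0.3327, 0.0] [0.0, 0.0, -0.0984]
```

Request:
send_rows(
  commands=[
    {"translation": [-0.12,0.15,0],"twist": [0,0,-0.02]},
    {"translation": [-0.26,0.31,0],"twist": [0,0,-0.05]},
    {"translation": [-0.39,0.47,0],"twist": [0,0,-0.075]},
    {"translation": [-0.516,0.62,0],"twist": [0,0,-0.094]},
  ],
)

```text
time: 22.08
tcp_pos: [499.6, -160.0, 128.6]
tcp_rot: [[0.766, 0.642, 0.003], [0.642, -0.766, -0.001], [0.001, 0.002, -1.0]]
wrist_force: [0.3, -0.5, -0.2]
opening: 68.4
```

Request:
send_rows(
  commands=[
    {"translation": [-0.18,0.1,0],"twist": [0,0,-0.03]},
    {"translation": [-0.36,0.19,0],"twist": [0,0,-0.06]},
    {"translation": [-0.51,0.27,0],"twist": [0,0,-0.085]},
    {"translation": [-0.6,0.32,0],"twist": [0,0,-0.098]},
    {"translation": [-0.62,0.333,0],"twist": [0,0,-0.098]},
    {"translation": [-0.62,0.333,0],"twist": [0,0,-0.098]},
    {"translation": [-0.62,0.333,0],"twist": [0,0,-0.098]},
  ],
)

```text
time: 22.95
tcp_pos: [434.2, -320.6, 127.2]
tcp_rot: [[0.537, 0.844, 0.0], [0.844, -0.537, -0.0], [0.0, 0.0, -1.0]]
wrist_force: [-0.4, 0.2, 0.2]
opening: 68.3
```

Run:
```python
from h import *
f=wpsu("medium",(435,-323.5));save(f,"w6",s=1.3)
go((435,-323.5,19,1.009))
```

```text
medium centre [ 433.8 -323.9] size [40.7 90.5] yaw -0.557
t 23.0 p [ 434.2 -320.5  127.1] theta 1.004 tilt [ 0.  0. -1.] open 68.53230330243325 q [-0.66  0.47  1.9   0.    0.78 -1.66] F [-0.1  0.2 -0.8]
(435, -323.5, 19, 1.009) -> [-0.0083, 0.0091, 0.4322] [0.0, -0.0, -0.0015]
```

View pics/w6.png

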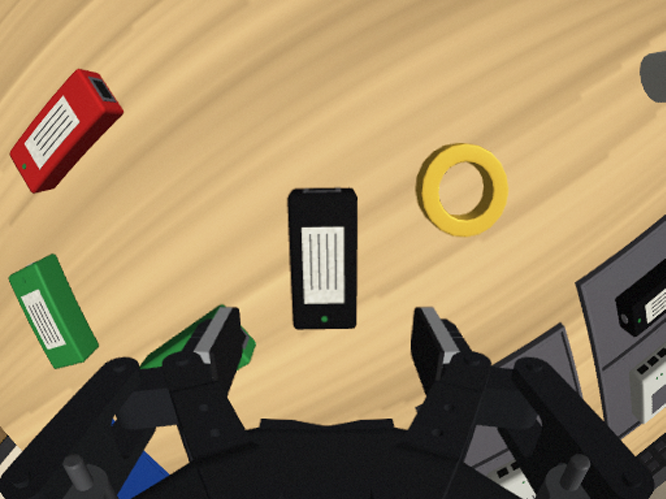

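psu_medium is centred at (323,258) and aligned. Tape (462,190) and the green look-alike (~(205,345), farther out at bench level) are outside the finger span.

Request:
send_rows(
  commands=[
    {"translation": [-0.011,0.007,0.1],"twist": [0,0,-0.002]},
    {"translation": [-0.011,0.007,0.26],"twist": [0,0,-0.002]},
    {"translation": [-0.011,0.007,0.37],"twist": [0,0,-0.002]},
    {"translation": [-0.011,0.007,0.418],"twist": [0,0,-0.002]},
    {"translation": [-0.011,0.007,0.432],"twist": [0,0,-0.002]},
    {"translation": [-0.011,0.007,0.432],"twist": [0,0,-0.002]},
  ],
)

```text
time: 23.75
tcp_pos: [434.3, -324.8, 19.4]
tcp_rot: [[0.532, 0.847, 0.001], [0.847, -0.532, -0.001], [-0.0, 0.001, -1.0]]
wrist_force: [-0.2, -0.1, 0.2]
opening: 68.3
```

Request:
send_rows(
  commands=[
    {"translation": [0,0,0],"twist": [0,0,0]},
    {"translation": [0,0,0],"twist": [0,0,0]},
    {"translation": [0,0,0],"twist": [0,0,0]},
    {"translation": [0,0,0],"twist": [0,0,0]},
    {"translation": [0,0,0],"twist": [0,0,0]},
    {"translation": [0,0,-0.03],"twist": [0,0,0]},
    {"translation": [0,0,-0.03],"twist": [0,0,0]},
  ],
  grip=0,
  newtons=75,
)

```text
time: 24.62
tcp_pos: [434.1, -325.0, 27.1]
tcp_rot: [[0.532, 0.847, 0.001], [0.847, -0.532, -0.001], [-0.0, 0.001, -1.0]]
wrist_force: [0.6, -0.0, -1.6]
opening: 40.8
```

Run:
```python
from h import *
go((648,-262,130,-0.012))
```

```text
t 24.625 p [ 434.1 -325.    27.1] theta 1.01 tilt [ 0.001 -0.001 -1.   ] open 40.775390482089286 q [-0.66  0.65  1.91 -0.    0.58 -1.67] F [ 0.6 -0.  -1.6]
(648, -262, 130, -0.012) -> [0.6686, 0.5908, -0.411] [0.0004, -0.0002, 0.3252]
```

Request:
send_rows(
  commands=[
    {"translation": [0,0,-0.08],"twist": [0,0,0]},
    {"translation": [0,0,-0.22],"twist": [0,0,0.01]},
    {"translation": [0.04,0.035,-0.35],"twist": [0,0,0.03]},
    {"translation": [0.11,0.1,-0.41],"twist": [0,0,0.06]},
    {"translation": [0.2,0.18,-0.41],"twist": [0,0,0.1]},
    {"translation": [0.3,0.265,-0.41],"twist": [0,0,0.145]},
    {"translation": [0.4,0.355,-0.41],"twist": [0,0,0.19]},
    {"translation": [0.5,0.44,-0.41],"twist": [0,0,0.24]},
    {"translation": [0.58,0.515,-0.41],"twist": [0,0,0.285]},
    {"translation": [0.64,0.565,-0.41],"twist": [0,0,0.315]},
    {"translation": [0.668,0.59,-0.41],"twist": [0,0,0.325]},
    {"translation": [0.668,0.59,-0.41],"twist": [0,0,0.325]},
  ],
)

```text
time: 26.12
tcp_pos: [647.9, -261.4, 129.7]
tcp_rot: [[1.0, -0.01, 0.0], [-0.01, -1.0, -0.0], [0.0, 0.0, -1.0]]
wrist_force: [-0.9, 0.4, -2.6]
opening: 40.3
```

Run:
```python
from h import *
f=cams.grab_frame("wrist");save(f,"w7",s=1.3)
go((648,-262,22.5,-0.012))
```

```text
t 26.175 p [ 647.3 -261.6  129.5] theta -0.01 tilt [-0. -0. -1.] open 40.64813508590701 q [-0.4   0.66  1.52 -0.    0.96 -0.39] F [ 0.  -0.2 -2.2]
(648, -262, 22.5, -0.012) -> [0.0027, 0.0014, 0.4279] [0.0, 0.0, 0.0005]
```

View pics/w7.png

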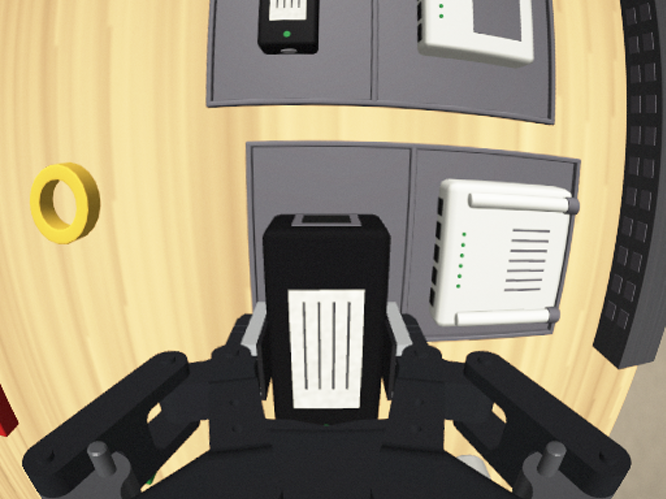

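psu_medium is held square over the router bay, and psu_small sits in its tray above. The router tray corners are (248,143), (580,160) and (552,334).

Run:
```python
from h import *
f=cams.grab_frame("wrist")
for p in ((248,143),(580,160),(552,334),(414,147)): print(p,wat(f,(p[0]/1.3,p[1]/1.3),8))
```

```text
(248, 143) [ 597.2 -190.9    8. ]
(580, 160) [ 837. -195.    8.]
(552, 334) [ 834.8 -337.9    8. ]
(414, 147) [ 704.6 -194.3    8. ]
```

Request:
send_rows(
  commands=[
    {"translation": [0.002,0.001,0.1],"twist": [0,0,0]},
    {"translation": [0.002,0.001,0.24],"twist": [0,0,0]},
    {"translation": [0.002,0.001,0.35],"twist": [0,0,0]},
    {"translation": [0.002,0.001,0.4],"twist": [0,0,0]},
    {"translation": [0.002,0.001,0.42],"twist": [0,0,0]},
    {"translation": [0.002,0.001,0.425],"twist": [0,0,0]},
    {"translation": [0.002,0.001,0.425],"twist": [0,0,0]},
  ],
)

```text
time: 27.1
tcp_pos: [648.6, -262.3, 23.6]
tcp_rot: [[1.0, -0.011, 0.001], [-0.011, -1.0, -0.001], [0.001, 0.001, -1.0]]
wrist_force: [-0.1, -0.7, -1.7]
opening: 40.6
```

Request:
send_rows(
  commands=[
    {"translation": [0,0.002,0.004],"twist": [0,0,0]},
    {"translation": [0,0.002,0.007],"twist": [0,0,0]},
    {"translation": [0,0.002,0.009],"twist": [0,0,0]},
    {"translation": [0,0.002,0.009],"twist": [0,0,0]},
  ],
)

```text
time: 27.6
tcp_pos: [648.7, -262.6, 23.1]
tcp_rot: [[1.0, -0.011, 0.001], [-0.011, -1.0, -0.0], [0.001, 0.0, -1.0]]
wrist_force: [-4.2, 2.6, 13.3]
opening: 40.8
```

Contact felt (13 N up), so I'm releasing, lifting and clearing the view.

Request:
send_rows(
  commands=[
    {"translation": [0,0,0],"twist": [0,0,0]},
    {"translation": [0,0,0],"twist": [0,0,0]},
    {"translation": [0,0,0],"twist": [0,0,0]},
    {"translation": [0,0,-0.03],"twist": [0,0,0]},
    {"translation": [0,0,-0.12],"twist": [0,0,0]},
    {"translation": [0,0,-0.3],"twist": [0,0,0]},
    {"translation": [0,0,-0.5],"twist": [0,0,0]},
  ],
  grip=0.66,
)

```text
time: 28.48
tcp_pos: [647.9, -262.5, 147.7]
tcp_rot: [[1.0, -0.011, 0.0], [-0.011, -1.0, -0.0], [0.0, 0.0, -1.0]]
wrist_force: [-0.0, 0.1, 0.8]
opening: 56.6
```

Request:
send_rows(
  commands=[
    {"translation": [-0.2,0,-0.2],"twist": [0,0,0]},
    {"translation": [-0.4,0,-0.3],"twist": [0,0,0]},
    {"translation": [-0.6,0,-0.4],"twist": [0,0,0]},
    {"translation": [-0.8,0,-0.4],"twist": [0,0,0]},
    {"translation": [-1.0,0.1,-0.4],"twist": [0,0,0]},
    {"translation": [-1.0,0.1,-0.4],"twist": [0,0,0]},
    {"translation": [-1.0,0.1,-0.4],"twist": [0,0,0]},
  ],
)

```text
time: 29.35
tcp_pos: [398.3, -285.2, 246.8]
tcp_rot: [[1.0, -0.012, 0.002], [-0.012, -1.0, -0.001], [0.002, 0.001, -1.0]]
wrist_force: [0.2, 0.0, 1.7]
opening: 56.3
```

Run:
```python
from h import *
t=cams.grab_frame("top");save(t,"t1",box=(90,70,380,250),s=2.6)
im=t["image"].astype(int)
m=cv2.morphologyEx((im.max(2)<60).astype(np.uint8),cv2.MORPH_CLOSE,np.ones((3,3)))
n,l,s,_=cv2.connectedComponentsWithStats(m); m=np.isin(l,[i for i in range(1,n) if s[i,4]>30])
B=dict(tiny=(634.5,91,.034),small=(626,-92,-.031),medium=(649,-262.5,-.012),large=(642,269.5,-.039))
for k,(bx,by,a) in B.items():
    px=proj(t,[bx,by,20])[0]; x,y,w,c,A=fit(t,m,px,DIM[k][0],DIM[k][1],DIM[k][2]+3,np.pi/2)
    print(k,"dx",round(x-bx,1),"dy",round(y-by,1),"yaw err",round((w-a)%np.pi-np.pi/2,3),c,A)
for k in ("tape_roll","screw_pot"): print(k,[(np.round(d["pixel"],1),round(d["p"],2)) for d in spotter.spot_point(t,k)[:1]])
```

```text
tiny dx 0.7 dy -1.4 yaw err -0.002 1.6 185
small dx 0.8 dy -1.0 yaw err 0.01 1.6 280
medium dx -0.6 dy 0.2 yaw err -0.009 2.8 400
large dx -0.7 dy -1.7 yaw err -0.007 3.1 599
tape_roll [(array([290.3, 194.1]), 0.71)]
screw_pot [(array([223.5, 190.9]), 0.71)]
```

View pics/t1.png

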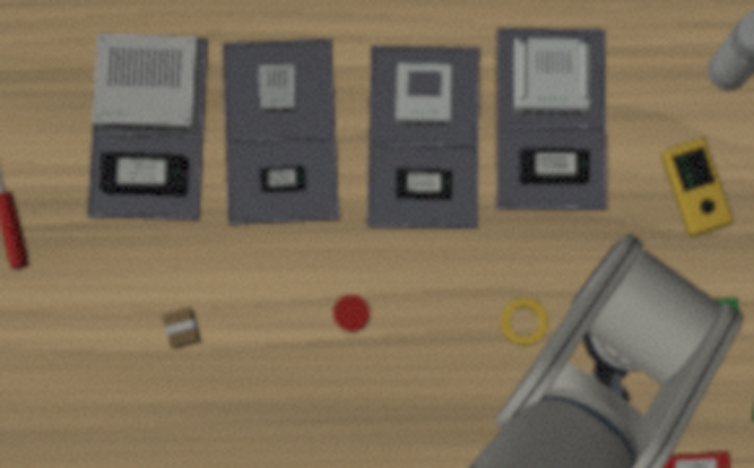

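The top view shows all four supplies centred in their bays. Tape (524,321) and pot (351,313) have not moved, and the arm is clear.

```bash
python3 -c "
from plant import order; print(order.finish_job())"
```

```text
the job is handed in; nothing more can be done
None
```

All four power supplies are in the trays of their devices: tiny with the media converter, small with the switch, medium with the router and large with the recorder. I lowered each one until the wrist force showed it touching the tray floor, then let go, and handed the job in at about 29.4 s of the 112 s allowed.

- **Position:** the last top-camera check put every supply within 2 mm of its bay middle, against a limit of 15 mm.
- **Alignment:** each supply's length is within 0.01 rad of running across its tray, against a limit of 0.25 rad. All lie label up. Flatness was judged only from the picture and the contact forces.
- **Tape roll and screw pot:** both are where they started in the pictures. The point network's pixel for the pot shifted about 2 px (roughly 8 mm), but its cap shows at the same place as before and the arm never came near it, so I put that down to network noise.
- **Disagreement:** tray corners seen by the wrist camera differed from the top-camera fit by about 2 to 6 mm, well inside the tolerance.

No check failed.

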